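# Release the sorted beads through the rocker gate

## Robot

A 6-joint arm with a two-finger parallel gripper is mounted at the origin on the work surface. World frame = base frame: x ahead of the robot, y to its left, z up, the work surface at z = 0. Lengths are in m, angles in degrees, forces in N, time in s.
With the tool pointing down it reaches from about 0.325 to 0.85 m from the base axis. Payload 15.5 kg.
Tool frame: the origin (TCP) lies on the centre line of the jaws, within the pads' length; the fingertips stand 11 mm ahead of it and the grasp point (between the pads) lies 8 mm behind it; z points along the fingers, y is the direction in which the jaws open and shut (so a half turn about z gives the same grasp; the last joint's range is limited). The gripper opens to 91 mm and grips with 3 to 60 N. Pads are 32 mm wide; open, the fingers measure 118 mm over their backs; the gripper's body (76 mm by 178 mm) begins 60 mm behind the grasp point.
Start: joints at [-78.753, 28.281, 77.091, -0, 74.628, -5.472], TCP at [0.18, -0.599, 0.225] pointing down, gripper open.
Joint ranges: [-166.48, 166.48], [-47.26, 123.95], [12.59, 153.08], [-70.14, 250.14], [6.76, 159.57], [-176.63, 176.63]. Speed limits (degrees/s): [108.29, 108.29, 147.25, 172.46, 172.46, 172.46].

## Interface

Orientations are given as a 3x3 rotation matrix whose columns are the frame's x, y, z axes.
In Python, from rig import telemetry, capture, ticket gives the robot as it stands. The module is installed in compiled form; this text tells all that it offers.
- The arm moves only by the tool play_rows, never from a script. Its argument "motion" is a list of rows, each a list of 3 entries, a list of its own where there are three numbers: the shift along the world's x, y, z in m, then the turn, a rotation vector about the world's x, y, z in degrees, then the closure in counts, from 0 (fully open) to 255 (shut). A call has 1 to 8 rows; each row is the pose to reach, as a shift and turn from the pose commanded when the call began; what a row does not reach only later rows make up. A row lasts 1/8 s, in which the tool goes at most 62.5 mm and 10.7 degrees, less where a joint would pass 70% of its speed; a pose out of reach is approached as far as the arm can. A call with a gripper value outside its range is refused whole. The fingers move at their own pace and stop on an object; "force" is the grip in N (left out, the last holds). Time passes only in rows, so rows that repeat a pose let the fingers close. It gives the time, the measured TCP pose, the force and the opening at its end, in the units of the state.
- telemetry.get_state(): the state, without advancing time (a new reading comes with each control period).
- capture(name): name is "scene" or "top" or "wrist"; returns a dict with "img" (480x640x3 uint8, red, green, blue), "fov_y" (degrees; the focal length in pixels is half the picture's height over the tangent of half this angle, whatever the lens; pixels are square), "cx", "cy" (the principal point, pixels), "R" (3x3) and "t" (3): a world point X has camera coordinates R X + t. Camera axes: x right, y down, z forward; pixel columns grow to the right and rows downward; lengths in m; the calibration is good to about 2 mm. A picture is of the moment at which its call begins. There is no depth.
- ticket.job_done(): hands the job in, once; it reports no verdict.
The state is a dict: "time": time; "qpos": joint angles; "dq": joint speeds; "joint_efforts": joint torques, N m; "ee_pos": TCP position; "tcp_rot": TCP orientation; "contact_force": force on the tool from outside, world axes, zero at the start; "wrist_torque": the same for the moment, N m; "width": finger opening in m.
Only numpy, scipy, OpenCV 4.12 (cv2) and the standard library are available. Lean on these libraries where they do the work, as an engineer would, in place of code of your own. Each camera call takes 0.05 s, during which the arm holds its last target.

## Task

The three amber beads wait behind the brass gate of the beech trough. Push the black tray by the outside of its end wall along its runners until it is fully home against its stop under the trough's mouth, then press down the red pad of the rocking lever to raise the gate, keep it down until all three beads have rolled out into the tray, and then let go so that the gate drops shut again. Pinch and lift nothing, keep out of the tray, work the gate only by the pad, do not touch the beads, and leave the bowl, the funnel and the awl where they stand.

Things in the scene. Friction and masses are not known exactly. Their poses are not given: they have to be found in the camera images.
- station: Beech sorting station, fixed. Origin on the counter straight below the gate, z up. Trough along its y: closed upper end at y = +135 mm, floor falling 0.30 rad to the open mouth at y = -30 mm. Lever along x above y = 0, from the gate to the pad on the -x side. Tray slides along y on the -y side. Base board 8 mm thick, x +-65, y +-150 mm, with a 60 mm wide tongue to x = -150 mm.
- trough_mouth (a point): Middle of the channel floor at the trough's open mouth, 46 mm above the counter. Channel 30 mm wide between 8 mm walls about 23 mm high; the upper end's rim is the highest wood of the trough, about 124 mm up.
- pivot (a point): Pivot of the brass lever, 127 mm above the counter at station x = -85 mm, y = 0, between two wooden cheeks 133 mm high. The lever is 12 mm wide and reaches 85 mm to either side. The brass gate guides, 104 mm high, stand 85 mm further on (station x = +-20 mm).
- pad_top (a point): Centre of the top of the red round pad (34 mm across, slightly domed) on the free end of the lever; about 155 mm above the counter at rest, about 30 mm lower when pressed right down. It lies at about station x = -166 mm, y = 0 and moves with the lever on an arc of 85 mm about the pivot (127 mm up). Press it straight down.
- lever (a joint): Angle of the rocking lever in rad: 0 at rest (gate closed), grows as the pad is pressed, 0.36 at its stop. A spring brings it back; the pad needs about 2 N to start and about 4 N at the stop. The lever raises the gate by 85 mm per rad; a bead passes from about 0.25 rad on, and pressing to the stop is safe.
- gate (a joint): Height of the brass gate plate (29 mm wide, 4 mm thick) above its closed place, in m: 0 closed, about 0.030 with the pad right down. It is carried by the lever and falls shut with it.
- tray (a joint): How far the black tray is from home, in m: 0 fully home against its stop under the trough's mouth; up to 0.085 when drawn out towards the station's -y. Runs on guides with about 1.5 N of friction and stays where it is left.
- tray_push (a point): Centre of the tray's outer end wall, on its outside, 22 mm above the counter. The wall is 94 mm wide along the station's x and reaches from 9 to 35 mm above the counter; it faces the station's -y. Push here towards the station's +y. It travels with the tray; with the tray home it lies at station y = -130 mm.
- tray_in (a point): Centre of the tray's inner floor, 14 mm above the counter, axes as the station's; moves with the tray. The inside is 84 mm along x, 105 mm along y and 21 mm deep; walls 5 mm.
- bead0: Amber bead, ball 26 mm across, origin at its centre; the first behind the gate. Beads roll down by themselves and are in the tray about 1 to 2 s after the gate is raised; in the tray their centre is 27 mm above the counter, or up to 50 mm for one that lies on the others.
- bead1: Amber bead, ball 26 mm across, origin at its centre; the second in the row.
- bead2: Amber bead, ball 26 mm across, origin at its centre; the third, uppermost in the row.
- bowl: Bystander: glazed green bowl, 110 mm across, 45 mm high, origin under its centre. Stands to one side of the station.
- funnel: Bystander: copper funnel on a squat stand, about 104 mm across, 95 mm high, origin under its centre. Stands on the other side from the bowl.
- awl: Bystander: horn-handled awl lying on the counter beyond the station, about 143 mm long, 20 mm high; origin on the counter, near where the shaft meets the handle (handle to its -x, point to its +x).

How it is judged:
By the outcome, as a careful person would: the job done as asked, in the order asked, and still so for the second after the job is handed in, with the robot touching nothing.
It also fails if it takes over 45 s, if anything falls off the work surface, if the arm or the gripper's body presses on something with over 40 N, if the wrist force passes 120 N, or if a joint passes its speed limit or range.

## Working session

There is one attempt and no reset: what is moved stays moved. The work goes in short steps, Python scripts to look and compute and a tool call to move; the robot and the scene stay as the last step left them, time stands still between calls to the robot, and variables do not carry over. Pictures are saved under pics/ and viewed, and the job is handed in when it is done.

Besides the shell and the picture viewer there is one more tool, called after ">>>" by a JSON object that holds its "api" and its "payload". play_rows: Moves the arm, as the interface text tells. Its arguments: {"type":"object","properties":{"motion":{"type":"array"},"force":{"type":"number"}},"required":["motion"]}

```bash
mkdir -p pics
python3 - <<'E'
from rig import telemetry, capture
import cv2,pickle
s=telemetry.get_state(); print(s['time'],s['ee_pos'],s['tcp_rot'],s['width'])
for n in ['scene','top','wrist']:
    c=capture(n); pickle.dump(c,open(f'{n}0.pkl','wb')); cv2.imwrite(f'pics/{n}0.png',c['img'][:,:,::-1])
    print(n,c['fov_y'],c['cx'],c['cy'],c['R'],c['t'])
E
```

```text
0.0 [ 0.17972152 -0.5982054   0.2243105 ] [[ 9.57733477e-01  2.87656955e-01 -2.53170351e-04]
 [ 2.87657041e-01 -9.57732656e-01  1.25975990e-03]
 [ 1.19909184e-04 -1.27934046e-03 -9.99999174e-01]] 0.09143387070638234
scene 44.124837399575604 313.0747215312344 232.94554288164676 [[ 0.50036252  0.86569093  0.0147159 ]
 [ 0.66863255 -0.3755546  -0.64178599]
 [-0.55006168  0.33096519 -0.76674258]] [-0.28078212 -0.33960066  1.86360558]
top 43.93100540498546 316.75722505367736 240.44648401489422 [[-2.76353014e-02 -9.99613593e-01 -2.99248518e-03]
 [-9.93187669e-01  2.77964166e-02 -1.13161888e-01]
 [ 1.13201342e-01 -1.55163492e-04 -9.93572057e-01]] [4.69054589e-06 6.45553965e-01 1.36131910e+00]
wrist 59.88436914392526 319.8018900561999 231.6984600123343 [[ 2.89503925e-01 -9.57176694e-01 -5.04476823e-04]
 [-9.27397178e-01 -2.80627295e-01  2.47351562e-01]
 [-2.36900721e-01 -7.11413978e-02 -9.68925668e-01]] [-0.62558659 -0.02870069  0.38874005]
```

View pics/scene0.png

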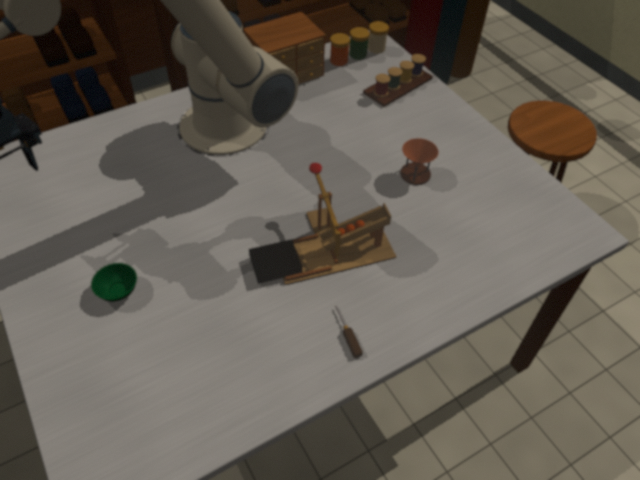

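View pics/top0.png

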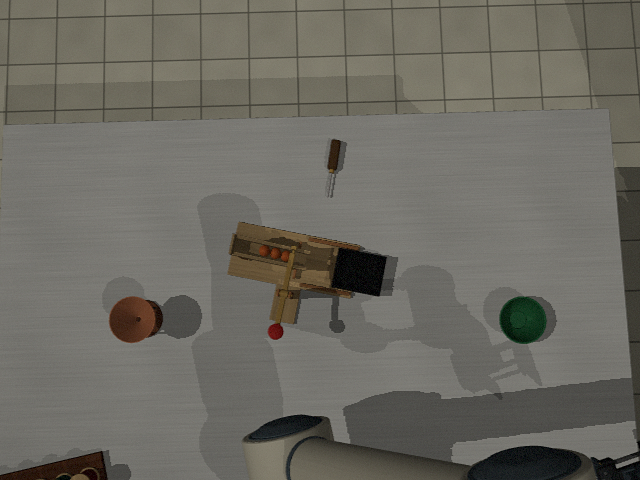

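```bash
cat > h.py <<'E'
import numpy as np,cv2,pickle
def ray(c,u,v):
    f=240/np.tan(np.radians(c['fov_y']/2)); R=np.array(c['R']);t=np.array(c['t'])
    d=R.T@np.array([(u-c['cx'])/f,(v-c['cy'])/f,1]); return -R.T@t,d
def onz(c,u,v,z):
    o,d=ray(c,u,v); return o+d*(z-o[2])/d[2]
def two(c1,p1,c2,p2):
    o1,d1=ray(c1,*p1);o2,d2=ray(c2,*p2)
    s=np.linalg.lstsq(np.c_[d1,-d2],o2-o1,rcond=None)[0]
    a=o1+d1*s[0];b=o2+d2*s[1]; return (a+b)/2,np.linalg.norm(a-b)
def proj(c,X):
    f=240/np.tan(np.radians(c['fov_y']/2)); p=np.array(c['R'])@X+np.array(c['t']); return p[:2]/p[2]*f+[c['cx'],c['cy']]
def comps(m,amin=20):
    n,l,s,ce=cv2.connectedComponentsWithStats(m.astype(np.uint8)); return [(s[i][4],ce[i].round(1),s[i][:4]) for i in range(1,n) if s[i][4]>=amin],l
def red(img):
    h=cv2.cvtColor(img,cv2.COLOR_RGB2HSV); return ((h[...,0]<5)|(h[...,0]>174))&(h[...,1]>190)&(h[...,2]>90)
E
python3 - <<'E'
from h import *
C={n:pickle.load(open(n+'0.pkl','rb')) for n in ['scene','top']}
P={}
for n,c in C.items():
    r,_=comps(red(c['img'])); print(n,'red',r)
    r=max(r,key=lambda a:a[0]); P[n]=r[1]
    dark=(c['img'].max(2)<40); cs,l=comps(dark,500); print(cs)
    np.set_printoptions(suppress=True,precision=4)
    for a in cs:
        x,y=a[1]
        if abs(x-(360 if n=='top' else 275))<20 and 240<y<290:
            k=l[int(y),int(x)]; m=(l==k).astype(np.uint8)
            m=cv2.morphologyEx(m,cv2.MORPH_CLOSE,np.ones((5,5)))
            ct=max(cv2.findContours(m,0,2)[0],key=cv2.contourArea)
            b=cv2.boxPoints(cv2.minAreaRect(ct)); ap=cv2.approxPolyDP(ct,6,True)[:,0]
            print(n,'box',b,'poly',ap); print([onz(c,*p,0.035) for p in ap])
print('pad',two(C['top'],P['top'],C['scene'],P['scene']), onz(C['top'],*P['top'],.15))
for n in C:
    x,y=(330,270) if n=='top' else (320,240)
    i=C[n]['img'][y-90:y+90,x-120:x+120]
    cv2.imwrite(f'pics/{n}0z.png',cv2.resize(i,None,fx=3.3,fy=3.3,interpolation=2)[:,:,::-1])
E
```

```text
scene red []Traceback (most recent call last):
  File "<stdin>", line 6, in <module>
ValueError: max() iterable argument is empty
```

```bash
python3 - <<'E'
from h import *
for n,x,y in [('scene',316,169),('top',276,331)]:
    c=pickle.load(open(n+'0.pkl','rb')); h=cv2.cvtColor(c['img'],cv2.COLOR_RGB2HSV); print(h[y-3:y+4:3,x-3:x+4:3].reshape(-1,3).tolist())
E
sed -i 's/>190)&(h\[...,2\]>90)/>170)\&(h[...,2]>90)/' h.py
cat > m.py <<'E'
from h import *
np.set_printoptions(suppress=True,precision=4)
C={n:pickle.load(open(n+'0.pkl','rb')) for n in ['scene','top']}
P={}
for n,c in C.items():
    r,_=comps(red(c['img'])); print(n,'red',r)
    r=max(r,key=lambda a:a[0]); P[n]=r[1]
    dark=(c['img'].max(2)<40); cs,l=comps(dark,500)
    for a in cs:
        x,y=a[1]
        if abs(x-(360 if n=='top' else 275))<20 and 240<y<290:
            m=(l==l[int(y),int(x)]).astype(np.uint8)
            m=cv2.morphologyEx(m,cv2.MORPH_CLOSE,np.ones((5,5)))
            ct=max(cv2.findContours(m,0,2)[0],key=cv2.contourArea)
            b=cv2.boxPoints(cv2.minAreaRect(ct)); ap=cv2.approxPolyDP(ct,6,True)[:,0]
            print(n,'box',b.tolist(),'poly',ap.tolist()); print([onz(c,*p,0.035) for p in ap])
print('pad',two(C['top'],P['top'],C['scene'],P['scene']), onz(C['top'],*P['top'],.15))
for n in C:
    x,y=(330,270) if n=='top' else (320,240)
    i=C[n]['img'][y-90:y+90,x-120:x+120]
    cv2.imwrite(f'pics/{n}0z.png',cv2.resize(i,None,fx=3.3,fy=3.3,interpolation=2)[:,:,::-1])
E
python3 m.py
```

```text
[[2, 174, 101], [1, 177, 108], [1, 171, 115], [1, 166, 95], [3, 179, 101], [2, 175, 108], [3, 115, 84], [3, 155, 84], [5, 103, 89]]
[[1, 225, 95], [1, 200, 92], [1, 236, 81], [0, 211, 98], [179, 182, 98], [178, 240, 85], [2, 205, 102], [0, 212, 95], [179, 218, 89]]
scene red [(np.int32(38), array([316.1, 167.4]), array([312, 164,   8,   8], dtype=int32))]
scene box [[249.00003051757812, 250.00003051757812], [293.94122314453125, 238.76473999023438], [302.1177062988281, 271.4706115722656], [257.176513671875, 282.7059020996094]] poly [[292, 241], [250, 251], [258, 281], [300, 271]]
[array([ 0.5429, -0.0526,  0.035 ]), array([ 0.5195, -0.1608,  0.035 ]), array([ 0.6123, -0.1848,  0.035 ]), array([ 0.6362, -0.0812,  0.035 ])]
top red [(np.int32(101), array([273. , 332.2]), array([268, 325,  12,  14], dtype=int32))]
top box [[330.26922607421875, 286.6538391113281], [338.34613037109375, 246.2692108154297], [387.0, 255.99996948242188], [378.923095703125, 296.38458251953125]] poly [[339, 248], [331, 286], [379, 295], [386, 257]]
[array([ 0.6262, -0.0697,  0.035 ]), array([ 0.5377, -0.0482,  0.035 ]), array([ 0.5137, -0.1592,  0.035 ]), array([ 0.6019, -0.1791,  0.035 ])]
pad (array([0.4384, 0.0792, 0.1463]), np.float64(0.002934054055762992)) [0.4392 0.0802 0.15  ]
```

View pics/scene0z.png

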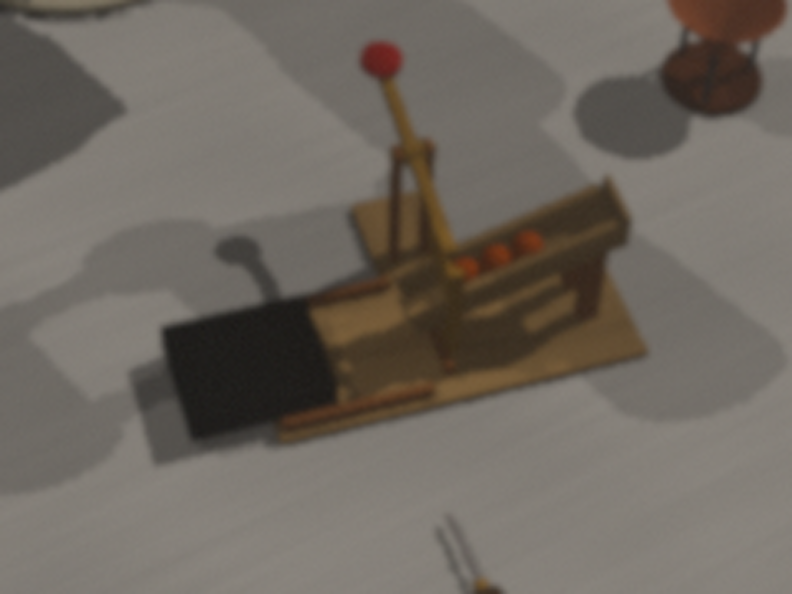

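View pics/top0z.png

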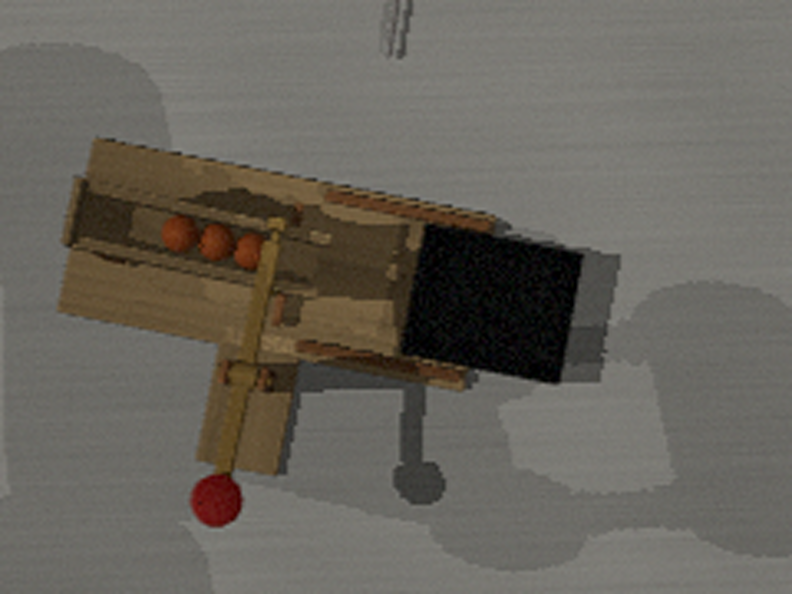

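```bash
cat > fit.py <<'E'
from h import *
np.set_printoptions(suppress=True,precision=4)
C={n:pickle.load(open(n+'0.pkl','rb')) for n in ['scene','top']}
T=lambda x,y:(210+x/3.3,180+y/3.3); S=lambda x,y:(200+x/3.3,150+y/3.3)
obs=[('top',T(95,138),(65,150)),('top',T(58,312),(-65,150)),('top',T(198,460),(-150,30)),('top',T(278,472),(-150,-30)),
('scene',S(648,352),(65,150)),('scene',S(280,440),(65,-150))]
W=np.array([onz(C[n],*p,.008)[:2] for n,p,_ in obs]); L=np.array([q for *_,q in obs])/1000
M=L-L.mean(0);N=W-W.mean(0); U,s,V=np.linalg.svd(M.T@N); R=(U@V).T
t=W.mean(0)-R@L.mean(0); yaw=np.degrees(np.arctan2(R[1,0],R[0,0]))
print('scale',s.sum()/(M**2).sum()); print('yaw',yaw,'t',t); print('res',(W-(L@R.T+t))*1000)
pt=T(216,500); ps=S(381,58)
print('pad',two(C['top'],pt,C['scene'],ps),onz(C['top'],*pt,.15),onz(C['scene'],*ps,.15),'model',R@[-.166,0]+t)
for n in C: print(n,proj(C[n],np.r_[R@[-.166,0]+t,.150]))
for u,v in [(0.5137,-.1592),(.6019,-.1791)]: print('tray outer',R.T@(np.array([u,v])-t))
for n,p in [('top',T(580,255)),('top',T(560,382)),('scene',S(165,328)),('scene',S(195,438))]: print('tray outer',n,R.T@(onz(C[n],*p,.035)[:2]-t))
np.savez('pose',R=R,t=t)
E
python3 fit.py
```

```text
scale 0.9929062677657742
yaw -12.667922712918516 t [0.604  0.0363]
res [[-1.4     0.0183]
 [-0.7474 -0.1433]
 [-0.2515 -0.8128]
 [ 2.8176  0.6649]
 [ 0.6451 -1.2268]
 [-1.0638  1.4997]]
pad (array([0.4403, 0.0748, 0.1493]), np.float64(0.0006433168619798347)) [0.4405 0.075  0.15  ] [0.4408 0.0741 0.15  ] model [0.4421 0.0727]
scene [315.2304 168.0574]
top [276.5236 330.7422]
tray outer [-0.0452 -0.2106]
tray outer [ 0.0452 -0.2106]
tray outer top [ 0.0444 -0.2102]
tray outer top [-0.0466 -0.2125]
tray outer scene [-0.0443 -0.2096]
tray outer scene [ 0.0623 -0.2126]
```

>>> {"api": "play_rows", "payload": {"motion": [[[0.04, 0.0415, 0], [0, 0, 7.5], 255], [[0.08, 0.083, 0], [0, 0, 15], 255], [[0.12, 0.1245, 0], [0, 0, 22.5], 255], [[0.16, 0.166, 0], [0, 0, 30], 255], [[0.2, 0.2075, 0], [0, 0, 37.5], 255], [[0.24, 0.249, 0], [0, 0, 45], 255], [[0.28, 0.29, 0], [0, 0, 52.5], 255], [[0.32, 0.332, 0], [0, 0, 60.6], 255]], "force": 20}}

```text
time: 1.15
ee_pos: [0.5009, -0.265, 0.2249]
tcp_rot: [[0.215, 0.977, -0.0], [0.977, -0.215, 0.0], [-0.0, -0.0, -1.0]]
contact_force: [0.7, -0.9, -0.2]
width: 0.0141
```

>>> {"api": "play_rows", "payload": {"motion": [[[0.03, 0.03, 0], [0, 0, 0], 255], [[0.047, 0.0475, -0.03], [0, 0, 0], 255], [[0.047, 0.0475, -0.08], [0, 0, 0], 255], [[0.047, 0.0475, -0.13], [0, 0, 0], 255], [[0.047, 0.0475, -0.17], [0, 0, 0], 255], [[0.047, 0.0475, -0.199], [0, 0, 0], 255], [[0.047, 0.0475, -0.199], [0, 0, 0], 255]]}}

```text
time: 2.02
ee_pos: [0.5455, -0.2184, 0.0241]
tcp_rot: [[0.22, 0.976, -0.004], [0.976, -0.22, 0.002], [0.001, -0.004, -1.0]]
contact_force: [0.5, -0.7, 1.0]
width: 0.0005
```

Run:
```python
from rig import telemetry, capture
from h import *
s=telemetry.get_state(); print(s['time'],s['ee_pos'],s['contact_force'],s['width'])
P=np.load('pose.npz'); p=s['ee_pos'][:2]; print('station',P['R'].T@(p-P['t']))
c=capture('scene'); i=c['img'][150:330,200:440]
cv2.imwrite('pics/s1.png',cv2.resize(i,None,fx=3.3,fy=3.3,interpolation=2)[:,:,::-1])
```

```text
2.025 [ 0.5455191  -0.21842857  0.02413035] [ 0.46316943 -0.71683105  0.98010534] 0.000548762911644131
station [-0.00121465 -0.26137058]
```

View pics/s1.png

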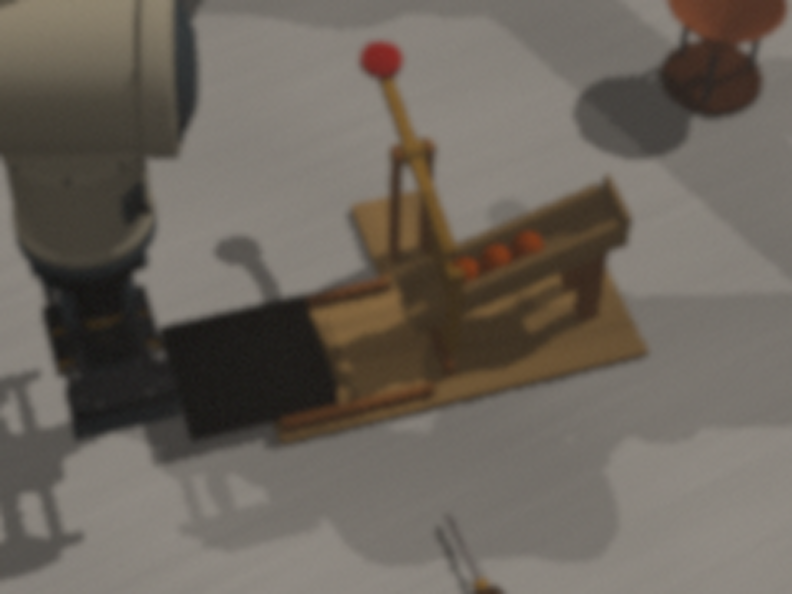

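>>> {"api": "play_rows", "payload": {"motion": [[[0.0026, 0.0117, 0], [0, 0, 0], 255], [[0.0053, 0.0234, 0], [0, 0, 0], 255], [[0.0079, 0.0351, 0], [0, 0, 0], 255], [[0.0105, 0.0468, 0], [0, 0, 0], 255], [[0.0132, 0.0585, 0], [0, 0, 0], 255], [[0.0158, 0.0702, 0], [0, 0, 0], 255], [[0.0184, 0.082, 0], [0, 0, 0], 255], [[0.022, 0.0976, 0], [0, 0, 0], 255]]}}

```text
time: 3.08
ee_pos: [0.5689, -0.1207, 0.0259]
tcp_rot: [[0.22, 0.976, -0.0], [0.976, -0.22, -0.0], [-0.0, -0.0, -1.0]]
contact_force: [0.5, -1.6, 0.9]
width: 0.0006
```

>>> {"api": "play_rows", "payload": {"motion": [[[0.0006, 0.0025, 0], [0, 0, 0], 255], [[0.0011, 0.005, 0], [0, 0, 0], 255], [[0.0016, 0.007, 0], [0, 0, 0], 255]]}}

```text
time: 3.45
ee_pos: [0.5702, -0.1146, 0.0258]
tcp_rot: [[0.22, 0.976, -0.0], [0.976, -0.22, 0.0], [-0.0, -0.0, -1.0]]
contact_force: [-1.3, -1.4, 0.7]
width: 0.0004
```

>>> {"api": "play_rows", "payload": {"motion": [[[0.0004, 0.002, 0], [0, 0, 0], 255], [[0.0008, 0.004, 0], [0, 0, 0], 255], [[0.0012, 0.0055, 0], [0, 0, 0], 255]]}}

```text
time: 3.82
ee_pos: [0.5714, -0.1089, 0.0258]
tcp_rot: [[0.22, 0.976, -0.0], [0.976, -0.22, 0.0], [0.0, -0.0, -1.0]]
contact_force: [-1.5, -1.1, 0.1]
width: 0.0006
```

>>> {"api": "play_rows", "payload": {"motion": [[[0.0004, 0.0015, 0], [0, 0, 0], 255], [[0.0007, 0.003, 0], [0, 0, 0], 255]]}}

```text
time: 4.08
ee_pos: [0.5723, -0.1059, 0.0259]
tcp_rot: [[0.22, 0.976, -0.0], [0.976, -0.22, 0.0], [-0.0, -0.0, -1.0]]
contact_force: [-1.1, -1.5, 0.1]
width: 0.0006
```

Run:
```python
from rig import telemetry, capture
from h import *
c=capture('scene'); i=c['img'][150:330,200:440]
a=cv2.resize(i,None,fx=3.3,fy=3.3,interpolation=2)[:,:,::-1]
cv2.imwrite('pics/s2.png',a)
```

```text
(no output)
```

View pics/s2.png

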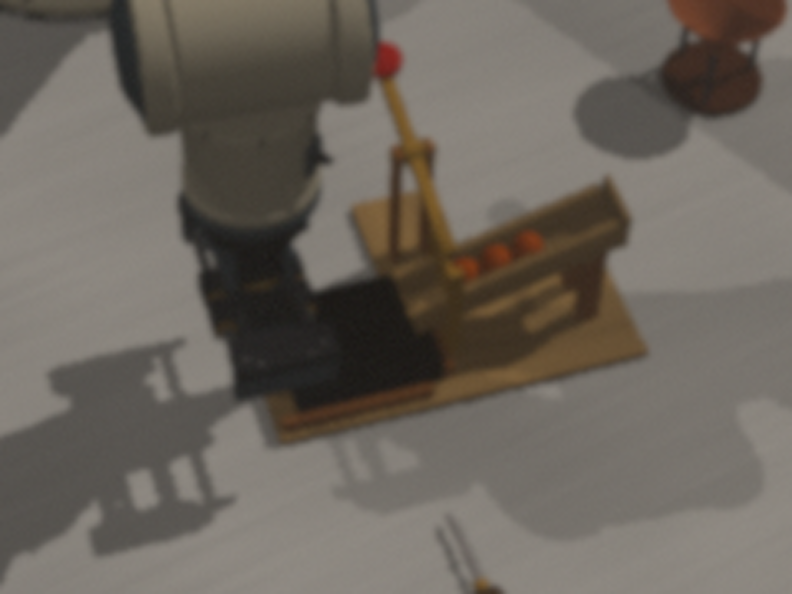

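Tray is moving under the mouth and is nearly home; I'll keep pushing in small steps until the force rises.

>>> {"api": "play_rows", "payload": {"motion": [[[0.0004, 0.0015, 0], [0, 0, 0], 255], [[0.0007, 0.003, 0], [0, 0, 0], 255]]}}

```text
time: 4.38
ee_pos: [0.5725, -0.1054, 0.026]
tcp_rot: [[0.218, 0.976, -0.001], [0.976, -0.218, -0.003], [-0.004, -0.0, -1.0]]
contact_force: [-12.5, -35.7, 1.6]
width: 0.0003
```

>>> {"api": "play_rows", "payload": {"motion": [[[-0.003, -0.012, 0], [0, 0, 0], 255], [[-0.009, -0.04, 0], [0, 0, 0], 255], [[-0.009, -0.04, 0.05], [0, 0, 0], 255], [[-0.009, -0.04, 0.1], [0, 0, 0], 255], [[-0.009, -0.04, 0.16], [0, 0, 0], 255], [[-0.015, -0.04, 0.2], [0, 0, 0], 255]]}}

```text
time: 5.12
ee_pos: [0.5588, -0.1432, 0.2289]
tcp_rot: [[0.219, 0.976, 0.003], [0.976, -0.219, -0.001], [-0.0, 0.003, -1.0]]
contact_force: [0.5, -0.1, 0.1]
width: 0.0007
```

Run:
```python
from rig import telemetry, capture
from h import *
s=telemetry.get_state(); print(s['ee_pos'],s['contact_force'])
for n,x,y in [('scene',320,240),('top',330,270)]:
    c=capture(n);pickle.dump(c,open(f'{n}3.pkl','wb')); i=c['img'][y-90:y+90,x-120:x+120]
    cv2.imwrite(f'pics/{n}3.png',cv2.resize(i,None,fx=3.3,fy=3.3,interpolation=2)[:,:,::-1])
```

```text
[ 0.55877299 -0.14317131  0.22888068] [ 0.52467534 -0.09655326  0.08014416]
```

View pics/scene3.png

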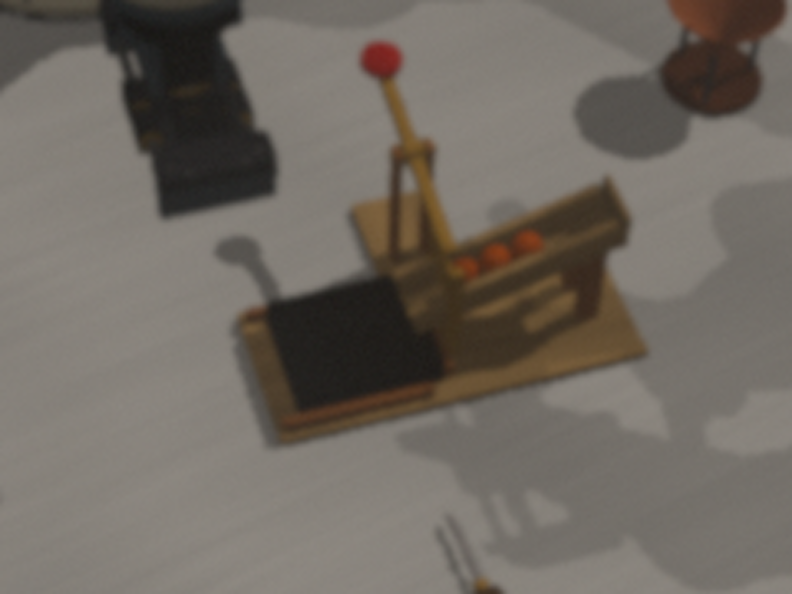

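View pics/top3.png

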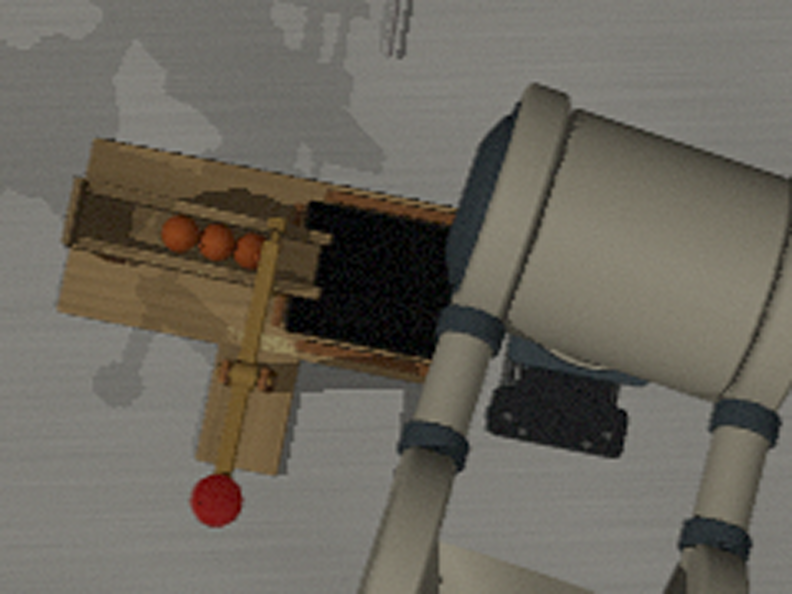

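>>> {"api": "play_rows", "payload": {"motion": [[[-0.02, 0.036, 0], [0, 0, 0], 255], [[-0.045, 0.083, 0], [0, 0, 0], 255], [[-0.07, 0.129, 0], [0, 0, 0], 255], [[-0.095, 0.175, 0], [0, 0, 0], 255], [[-0.118, 0.2175, 0], [0, 0, 0], 255], [[-0.118, 0.2175, -0.03], [0, 0, 0], 255], [[-0.118, 0.2175, -0.05], [0, 0, 0], 255], [[-0.118, 0.2175, -0.05], [0, 0, 0], 255]]}}

```text
time: 6.22
ee_pos: [0.439, 0.0746, 0.1747]
tcp_rot: [[0.219, 0.976, -0.003], [0.976, -0.219, 0.0], [-0.001, -0.003, -1.0]]
contact_force: [-0.1, -0.1, 0.4]
width: 0.0008
```

Run:
```python
from rig import telemetry, capture
from h import *
s=telemetry.get_state(); print(s['ee_pos'],s['contact_force'])
c=capture('scene'); i=c['img'][110:290,220:460]
cv2.imwrite('pics/s4.png',cv2.resize(i,None,fx=3.3,fy=3.3,interpolation=2)[:,:,::-1])
```

```text
[0.43897831 0.07462399 0.17465631] [-0.09881144 -0.09990955  0.43242119]
```

View pics/s4.png

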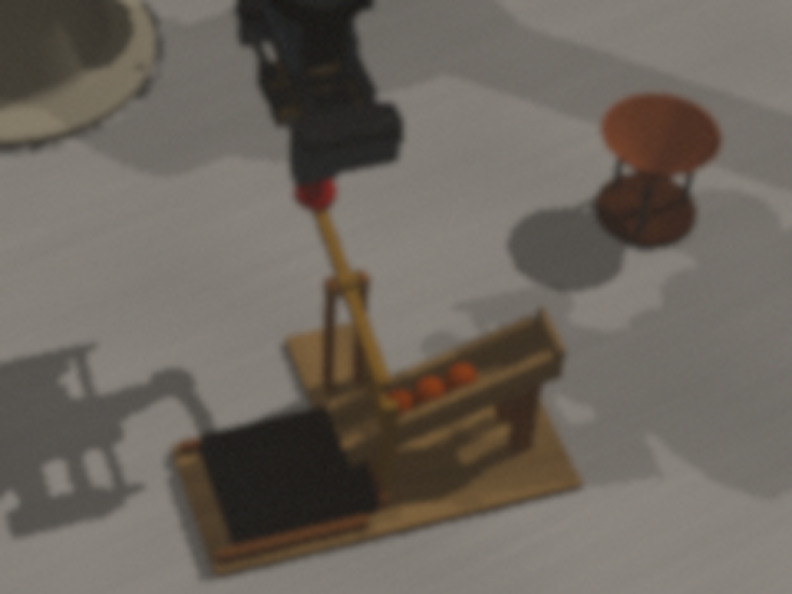

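>>> {"api": "play_rows", "payload": {"motion": [[[0, 0, -0.01], [0, 0, 0], 255], [[0, 0, -0.018], [0, 0, 0], 255], [[0, 0, -0.026], [0, 0, 0], 255], [[0, 0, -0.034], [0, 0, 0], 255], [[0, 0, -0.034], [0, 0, 0], 255]]}}

```text
time: 6.9
ee_pos: [0.4398, 0.0745, 0.1414]
tcp_rot: [[0.22, 0.976, -0.001], [0.976, -0.22, -0.0], [-0.0, -0.001, -1.0]]
contact_force: [-2.3, 1.6, 4.7]
width: 0.0005
```

>>> {"api": "play_rows", "payload": {"motion": [[[0, 0, -0.0015], [0, 0, 0], 255], [[0, 0, -0.003], [0, 0, 0], 255], [[0, 0, -0.003], [0, 0, 0], 255], [[0, 0, -0.003], [0, 0, 0], 255], [[0, 0, -0.003], [0, 0, 0], 255], [[0, 0, -0.003], [0, 0, 0], 255], [[0, 0, -0.003], [0, 0, 0], 255], [[0, 0, -0.003], [0, 0, 0], 255]]}}

```text
time: 7.9
ee_pos: [0.44, 0.0745, 0.1389]
tcp_rot: [[0.22, 0.976, 0.0], [0.976, -0.22, 0.0], [0.0, 0.0, -1.0]]
contact_force: [-2.9, 0.4, 4.3]
width: 0.0002
```

Run:
```python
from rig import telemetry, capture
from h import *
s=telemetry.get_state(); print(s['ee_pos'],s['contact_force'])
for n,x,y in [('scene',340,200),('top',330,270)]:
    c=capture(n); i=c['img'][y-90:y+90,x-120:x+120]
    cv2.imwrite(f'pics/{n}5.png',cv2.convertScaleAbs(cv2.resize(i,None,fx=3.3,fy=3.3,interpolation=2)[:,:,::-1],alpha=1.8))
```

```text
[0.43999643 0.07452581 0.1389197 ] [-2.90013177  0.37550121  4.2937024 ]
```

View pics/scene5.png

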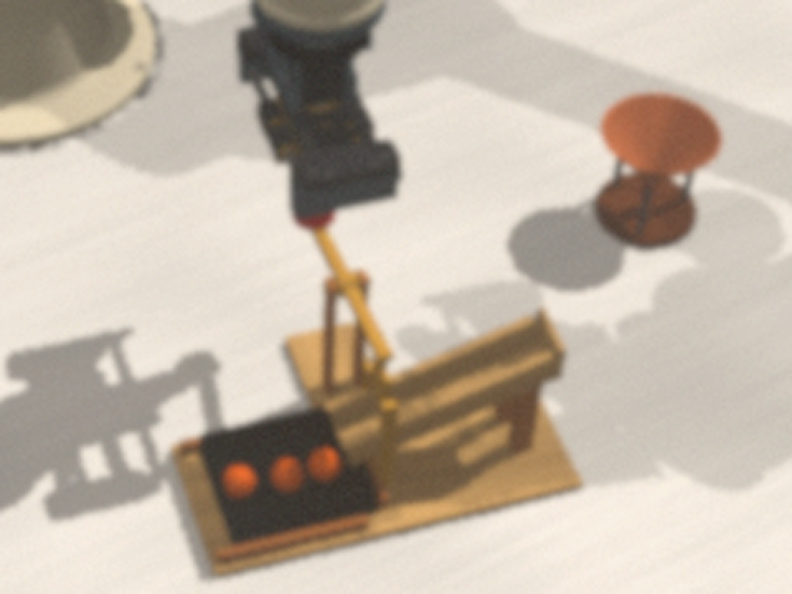

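View pics/top5.png

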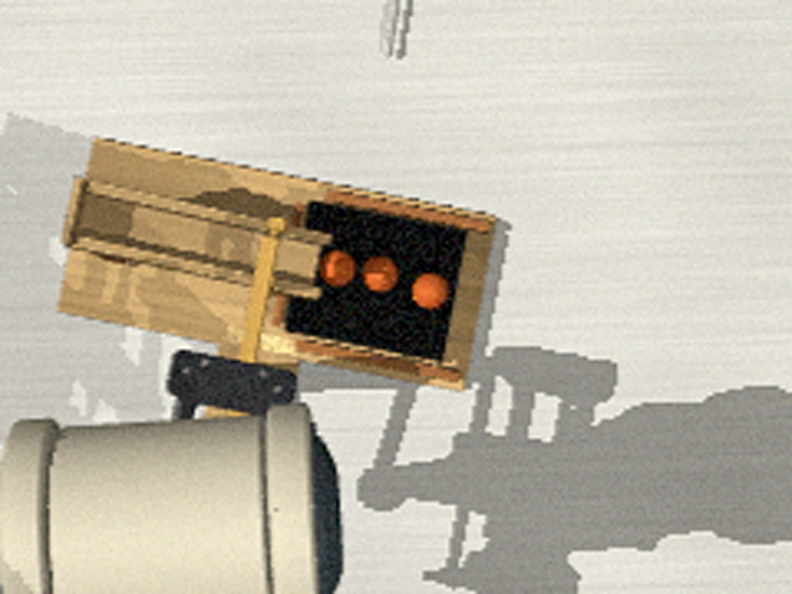

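>>> {"api": "play_rows", "payload": {"motion": [[[0, 0, 0], [0, 0, 0], 255], [[0, 0, 0], [0, 0, 0], 255], [[0, 0, 0], [0, 0, 0], 255], [[0, 0, 0], [0, 0, 0], 255], [[0, 0, 0], [0, 0, 0], 255], [[0, 0, 0], [0, 0, 0], 255]]}}

```text
time: 8.75
ee_pos: [0.44, 0.0745, 0.1389]
tcp_rot: [[0.219, 0.976, 0.0], [0.976, -0.219, -0.0], [0.0, 0.0, -1.0]]
contact_force: [-3.3, -0.1, 3.7]
width: 0.0003
```

Run:
```python
from rig import telemetry, capture
from h import *
C={n:capture(n) for n in ['top','scene']}
Q=np.load('pose.npz'); P={}
for n,c in C.items():
    h=cv2.cvtColor(c['img'],cv2.COLOR_RGB2HSV); m=(h[...,0]>3)&(h[...,0]<14)&(h[...,1]>140)&(h[...,2]>70)
    x,y=(330,270) if n=='top' else (320,240)
    mm=np.zeros_like(m); mm[y-50:y+50,x-70:x+70]=m[y-50:y+50,x-70:x+70]
    cs,_=comps(mm,12)
    for a in cs: print(n,a,(Q['R'].T@(onz(c,*a[1],.027)[:2]-Q['t'])).round(4))
```

```text
top (np.int32(34), array([316.7, 240.1]), array([309, 238,  17,   5], dtype=int32)) [ 0.054  -0.0434]
top (np.int32(44), array([336.8, 244.2]), array([325, 242,  23,   6], dtype=int32)) [ 0.0536 -0.0919]
top (np.int32(60), array([312.4, 260.8]), array([309, 256,   8,  10], dtype=int32)) [ 0.0039 -0.0428]
top (np.int32(57), array([325.2, 263.7]), array([321, 260,   9,   8], dtype=int32)) [ 0.003  -0.0738]
top (np.int32(82), array([339.6, 267.7]), array([335, 263,  10,  10], dtype=int32)) [ 0.0002 -0.1088]
top (np.int32(15), array([313.3, 286.5]), array([309, 285,  10,   3], dtype=int32)) [-0.055  -0.0566]
top (np.int32(17), array([343.7, 292.8]), array([340, 291,   9,   4], dtype=int32)) [-0.0557 -0.1293]
scene (np.int32(56), array([318.1, 249.4]), array([314, 246,   9,   8], dtype=int32)) [-0.0007 -0.0422]
scene (np.int32(47), array([306. , 252.4]), array([303, 249,   7,   8], dtype=int32)) [-0.0002 -0.0746]
scene (np.int32(67), array([292.4, 254.4]), array([288, 250,  10,   9], dtype=int32)) [-0.004  -0.1096]
scene (np.int32(81), array([311.9, 271.2]), array([287, 266,  44,  12], dtype=int32)) [ 0.0606 -0.0778]
```

All three beads lie on the tray floor: the two views agree at z = 27 mm. I'll release gently and retreat.

>>> {"api": "play_rows", "payload": {"motion": [[[0, 0, 0.008], [0, 0, 0], 255], [[0, 0, 0.016], [0, 0, 0], 255], [[0, 0, 0.024], [0, 0, 0], 255], [[0, 0, 0.032], [0, 0, 0], 255], [[0, 0, 0.07], [0, 0, 0], 255], [[-0.02, -0.04, 0.11], [0, 0, 0], 255], [[-0.02, -0.1, 0.11], [0, 0, 0], 255], [[-0.02, -0.15, 0.11], [0, 0, 0], 255]]}}

```text
time: 9.85
ee_pos: [0.4197, -0.0771, 0.2498]
tcp_rot: [[0.219, 0.976, 0.001], [0.976, -0.219, -0.0], [-0.0, 0.001, -1.0]]
contact_force: [1.3, 0.1, 0.4]
width: 0.0009
```

>>> {"api": "play_rows", "payload": {"motion": [[[0, -0.05, 0], [0, 0, 0], 255], [[0, -0.1, 0], [0, 0, 0], 255], [[0, -0.1, 0], [0, 0, 0], 255], [[0, -0.1, 0], [0, 0, 0], 255], [[0, -0.1, 0], [0, 0, 0], 255]]}}

```text
time: 10.48
ee_pos: [0.4199, -0.1744, 0.249]
tcp_rot: [[0.218, 0.976, -0.0], [0.976, -0.218, 0.0], [0.0, -0.0, -1.0]]
contact_force: [0.4, 0.6, 0.6]
width: 0.0004
```

Run:
```python
from rig import telemetry, capture
from h import *
s=telemetry.get_state(); print(s['time'],s['ee_pos'],s['contact_force'])
for n,x,y in [('scene',340,200),('top',330,270)]:
    c=capture(n); i=c['img'][y-90:y+90,x-120:x+120]
    cv2.imwrite(f'pics/{n}6.png',cv2.convertScaleAbs(cv2.resize(i,None,fx=3.3,fy=3.3,interpolation=2)[:,:,::-1],alpha=1.8))
```

```text
10.475 [ 0.41986798 -0.17439193  0.24898999] [0.41690404 0.6380687  0.56753403]
```

View pics/scene6.png

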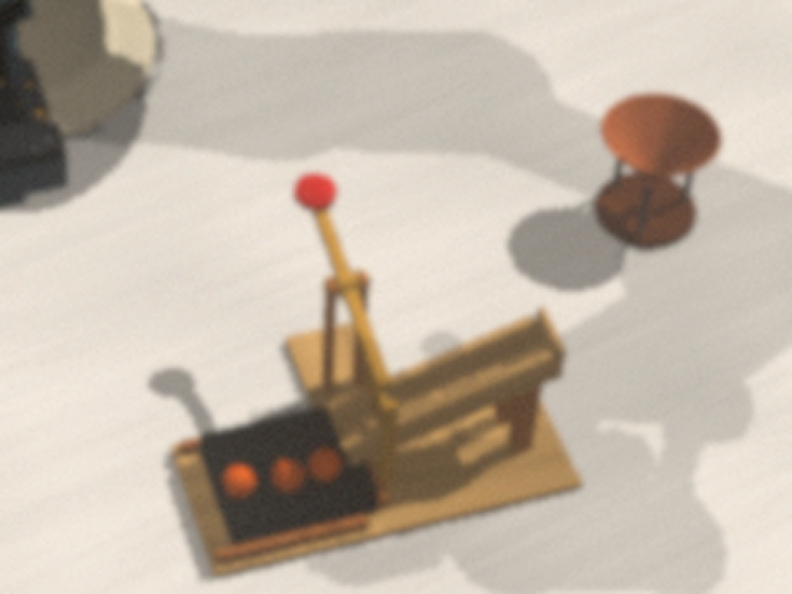

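View pics/top6.png

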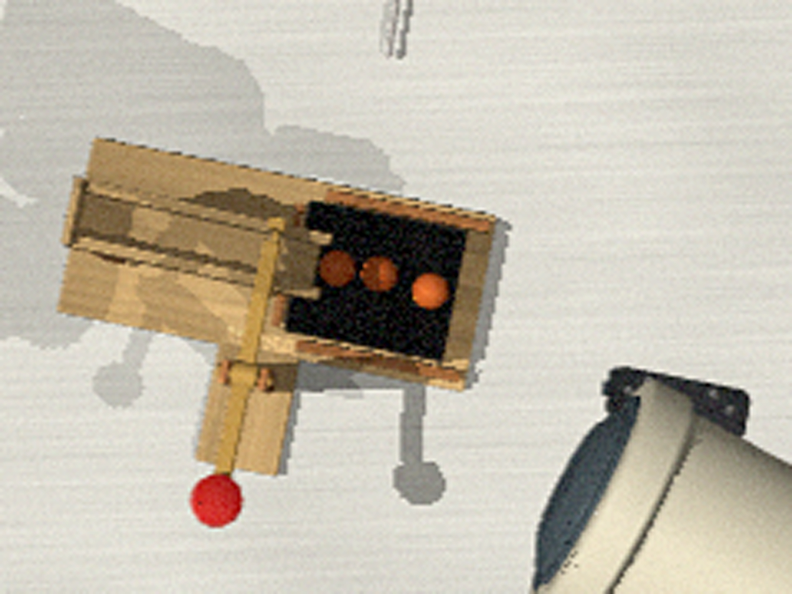

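Run:
```python
from rig import telemetry, capture, ticket
from h import *
c=capture('top'); Q=np.load('pose.npz')
for p in [(466,230),(444,358)]: print((Q['R'].T@(onz(c,210+p[0]/3.3,180+p[1]/3.3,.035)[:2]-Q['t'])).round(4))
ticket.job_done(); print('handed in',telemetry.get_state()['time'])
```

```text
[ 0.0464 -0.1274]
[-0.0458 -0.1291]
the job is handed in; nothing more can be done
the job is handed in; nothing more can be done
```

I handed the job in at about 10.5 s: the tray is home, all three beads are in it, and the gate is shut again.

- **Tray:** I pushed it home by its outer end wall with closed fingertips. The force rose sharply to about 38 N at the stop, and I backed off at once. That was close to the 40 N limit, though it was the fingertips pressing, not the gripper's body. Its outer wall last measured at station y = -127 to -129 mm, against -130 mm nominal and within calibration error.
- **Gate and beads:** I pressed the pad straight down by about 28 mm (about 4 N) and held it about 2 s. Both camera views then showed three beads on the tray floor and an empty trough.
- **After letting go:** I raised the tool and drew clear, and the pad is back at its rest position in the image. That is how I judged the gate shut, since I did not measure the gate plate itself.
- **Bystanders:** The tool passed high over the bowl. The funnel and the part of the awl in view looked unmoved in the last pictures, and I did not check the bowl again.

The station-pose fit had residuals up to about 3 mm; no other check disagreed.

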